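# Seat the cap strip, then hold the index plunger out

## Robot

A 6-joint arm with a two-finger parallel gripper is mounted at the origin on a cart in front of the work surface, level with it; the furniture and walls round the work are solid. World frame = base frame: x ahead of the robot, y to its left, z up, the work surface at z = 0. Lengths are in mm, angles in rad, forces in N, time in s.
With the tool pointing down it reaches from about 400 to 925 mm from the base axis. Payload 12.5 kg.
Tool frame: the origin (TCP) lies between the finger pads; the fingertips stand 25 mm ahead of it and the grasp point (between the pads) lies 6 mm ahead of it; z points along the fingers, y is the line along which they close (so a half turn about z gives the same grasp; the last joint's range is limited). The gripper opens to 95 mm and grips with 3 to 60 N. Pads are 20 mm wide; open, the fingers measure 119 mm over their backs; the gripper's body (75 mm by 180 mm) begins 59 mm behind the grasp point.
Start: joints at [-1.212, 0.491, 1.559, -0, 1.092, -0.106], TCP at [280.176, -558.7, 239.661] pointing down, gripper open.
Joint ranges: [-3.1, 3.1], [-0.84, 2.19], [0.05, 2.79], [-1.13, 4.28], [0.06, 2.93], [-2.69, 2.69]. Speed limits (rad/s): [2.22, 2.22, 2.79, 3.14, 3.14, 3.14].

## Interface

Orientations are given as [roll, pitch, yaw] about the fixed x, y, z axes, in that order (R = Rz(yaw) Ry(pitch) Rx(roll)).
In Python, from cell import state, read_camera, job_done, cut_out gives the robot as it stands. The module is installed in compiled form; this text tells all that it offers.
- The arm moves only by the tool jog_arm, never from a script. Its argument "motion" is a list of rows, each a list of 2 entries, a list of its own where there are three numbers: the shift along the tool's x, y, z in mm, then the turn about the tool's z in rad. A call has 1 to 5 rows; each row is the pose to reach, as a shift and turn from the pose commanded when the call began, along the tool's axes at that moment; what a row does not reach only later rows make up. A row lasts 1/10 s, in which the tool goes at most 50 mm and 8.59 degrees, less where a joint would pass 70% of its speed; a pose out of reach is approached as far as the arm can. A call with a gripper value outside its range is refused whole. "grip" is the closure, from 0 (fully open) to 1 (shut), set as the call begins (left out, the last holds). The fingers move at their own pace and stop on an object; the grip force is fixed at half the most. Time passes only in rows, so rows that repeat a pose let the fingers close. It gives the time, the measured TCP pose, the force, the opening and the grip force at its end, in the units of the state.
- state(): the state, without advancing time (a new reading comes with each control period).
- read_camera(name): name is "scene" or "top" or "wrist"; returns a dict with "img" (384x512x3 uint8, blue, green, red), "vertical_fov" (degrees; the focal length in pixels is half the picture's height over the tangent of half this angle, whatever the lens; pixels are square), "cx", "cy" (the principal point, pixels), "k1" (the pictures are not rectified: a ray, as slopes to the right and down, at radius r is drawn at 1 + k1 r^2 times it, then the intrinsics apply), "extrinsics" (4x4, takes a point from camera to world coordinates). Camera axes: x right, y up, looking along -z (the intrinsics and any distortion apply to the point x, -y, -z); pixel columns grow to the right and rows downward; lengths in mm; the calibration is good to about 2 mm. A picture is of the moment at which its call begins. There is no depth.
- job_done(): hands the job in; it is judged then, once.
Trained networks look in a picture, given as the dict that the camera call returned (one of the last four; its "shot" number tells which), for a name from the list of things; names that differ only in an ending like _2 or _b are one class to them, and where a whole thing is asked for, a point or a joint stands for the part that bears it (a point fixed in the world has none). Each returns a list of dicts, best first, with "p" (0 to 1); they miss things now and then, are a little off and sometimes report something else, mostly with a low value. They report only what shows in the picture. A call takes as long as a camera call. They do not tell look-alikes from the thing itself.
- cut_out(name, picture): "region" (384x512 bool, what is visible of it) and "box" ([left, top, right, bottom] in pixels, round what is visible of it).
The state is a dict: "t": time; "joints": joint angles; "qvel": joint speeds; "tau": joint torques, N m; "eef_pos": TCP position; "tcp_rot": TCP orientation; "ft_force": force on the tool from outside, world axes, zero at the start; "moment": the same for the moment, N m; "opening": opening from 0.0 (shut) to 1.0 (fully open); "grip_force": force on a finger pad.
Only numpy, scipy, OpenCV 4.12 (cv2) and the standard library are available. Lean on these libraries where they do the work, as an engineer would, in place of code of your own. Each camera call takes 0.05 s, during which the arm holds its last target. There are 200 camera calls.

## Task

The row of green tube caps on the white plate is standing proud. Take the blue press block, run its sole along the row, pressing gently on the sprung tray, until all eight caps are home - one pass, without lifting the block off partway and without your fingers touching the tray, plate or caps - and stand the block upright back on the worktop. Then grip the red knob, pull the sprung index plunger all the way up out of its seat so that the fixture is unlocked for a colleague, and finish while still holding it up there; leave the bottle, beaker and tape rolls alone.

Things in the scene. Friction and masses are not known exactly. Their poses are not given: they have to be found in the camera images.
- fixture: fixed cap-seating fixture: aluminium base plate 150 (x) x 220 (y) x 12 mm. Origin on the worktop under the well plate's centre; base from y = -75 to +145 mm. Its y axis runs along the cap row and on to the red plunger knob at x = 0, y = +110 mm, which stands on a dark bridge 34 x 52 mm, top 46 mm above the worktop. z up. Place and yaw vary.
- bed: grey sprung tray 98 (its x) x 140 (its y) mm with a white 96-well plate 85 x 128 x 16 mm fixed in it. Origin: centre of the plate's underside, 34 mm above the worktop; plate top 16 mm higher. Its x axis runs along the cap row towards the red knob (fixture's y), z up. Pressed, it sinks straight down up to 10 mm: gives from about 3 N, plus 1.5 N per mm (18 N at its stop).
- press_block: loose hand press block, about 120 g: blue upright handle 36 (x) x 24 (y) mm, from 14 to 72 mm height, on a white sole 40 (x) x 36 (y) x 16 mm high whose two y edges are rounded with 8 mm radius (flat part 20 mm along y). Origin: centre of the sole's underside; z up. Stands upright on the worktop; made to be gripped across its 24 mm and run along its own y.
- plunger: sprung index plunger: red ribbed knob, 24 mm diameter, 38 mm high, on a steel pin that goes down into the hole of a brass seat. Origin: centre of the knob's underside, 50 mm above the worktop while seated. It moves straight up only, 12 mm to a hard stop; the pin leaves the hole at 8 mm. Its spring pulls back with 5 N when seated, 11 N at the stop; let go, it drops back.
- knob_mid (a point): point on the knob's axis, 20 mm above its underside and 18 mm below its top: 70 mm above the worktop while the plunger is seated, 82 mm when it is fully pulled up
- cap1 (a joint): how far green tube cap 1 of 8 is pressed down, m: 0 = proud (top 6 mm above the plate's top), 0.004 = home (top 2 mm above it). Cap of 7 mm diameter, at x = -31.5 mm, y = 0 of the bed. Takes about 1.2 N to move and stays where pushed.
- cap2 (a joint): how far green tube cap 2 of 8 is pressed down, m: 0 = proud (top 6 mm above the plate's top), 0.004 = home (top 2 mm above it). Cap of 7 mm diameter, at x = -22.5 mm, y = 0 of the bed. Takes about 1.2 N to move and stays where pushed.
- cap3 (a joint): how far green tube cap 3 of 8 is pressed down, m: 0 = proud (top 6 mm above the plate's top), 0.004 = home (top 2 mm above it). Cap of 7 mm diameter, at x = -13.5 mm, y = 0 of the bed. Takes about 1.2 N to move and stays where pushed.
- cap4 (a joint): how far green tube cap 4 of 8 is pressed down, m: 0 = proud (top 6 mm above the plate's top), 0.004 = home (top 2 mm above it). Cap of 7 mm diameter, at x = -4.5 mm, y = 0 of the bed. Takes about 1.2 N to move and stays where pushed.
- cap5 (a joint): how far green tube cap 5 of 8 is pressed down, m: 0 = proud (top 6 mm above the plate's top), 0.004 = home (top 2 mm above it). Cap of 7 mm diameter, at x = +4.5 mm, y = 0 of the bed. Takes about 1.2 N to move and stays where pushed.
- cap6 (a joint): how far green tube cap 6 of 8 is pressed down, m: 0 = proud (top 6 mm above the plate's top), 0.004 = home (top 2 mm above it). Cap of 7 mm diameter, at x = +13.5 mm, y = 0 of the bed. Takes about 1.2 N to move and stays where pushed.
- cap7 (a joint): how far green tube cap 7 of 8 is pressed down, m: 0 = proud (top 6 mm above the plate's top), 0.004 = home (top 2 mm above it). Cap of 7 mm diameter, at x = +22.5 mm, y = 0 of the bed. Takes about 1.2 N to move and stays where pushed.
- cap8 (a joint): how far green tube cap 8 of 8 is pressed down, m: 0 = proud (top 6 mm above the plate's top), 0.004 = home (top 2 mm above it). Cap of 7 mm diameter, at x = +31.5 mm, y = 0 of the bed. Takes about 1.2 N to move and stays where pushed.
- reagent: bystander: small reagent bottle with red cap, 40 mm diameter, 62 mm high; origin under its centre
- beaker: bystander: small clear beaker, 44 mm diameter, 58 mm high; origin under its centre
- green_tape: bystander: green tape roll lying flat, 55 mm diameter, 19 mm high; origin under its centre
- yellow_tape: bystander: yellow tape roll lying flat, 55 mm diameter, 19 mm high; origin under its centre
Mind the look-alikes: they are no part of the job. Of the things that look like the press_block, take the one that is nearest to the robot's base at the start.

How it is judged:
By the outcome, as a careful person would: the job done as asked, in the order asked, and still so for the second after the job is handed in, while the arm keeps its last pose, push and grip.
It also fails if it takes over 64 s, if anything falls off the work surface, if the arm or the gripper's body presses on something with over 40 N, if the wrist force passes 120 N, or if a joint passes its speed limit or range.

## Working session

There is one attempt and no reset: what is moved stays moved. The work goes in short steps, Python scripts to look and compute and a tool call to move; the robot and the scene stay as the last step left them, time stands still between calls to the robot, and variables do not carry over. Pictures are saved under pics/ and viewed, at most 10 in all, crops included, and the job is handed in when it is done.

Besides the shell and the picture viewer there is one more tool, called as name([rows], argument=value, ...), one row to a line, values as JSON. jog_arm: Moves the arm, as the interface text tells. Its arguments: {"type":"object","properties":{"motion":{"type":"array"},"grip":{"type":"number"}},"required":["motion"]}

```bash
mkdir -p pics; cat > h.py <<'E'
import numpy as np, cv2
from cell import state, read_camera, job_done, cut_out
def K(c):
    h,w=c["img"].shape[:2]; f=h/2/np.tan(np.radians(c["vertical_fov"])/2); return f
def ray(c,u,v):
    f=K(c); xd=np.array([(u-c["cx"])/f,(v-c["cy"])/f]); x=xd.copy()
    for _ in range(30): x=xd/(1+c["k1"]*(x@x))
    E=np.array(c["extrinsics"]); return E[:3,3],E[:3,:3]@np.array([x[0],-x[1],-1])
def onz(c,u,v,z):
    o,d=ray(c,u,v); return (o+d*(z-o[2])/d[2])[:2]
def proj(c,P):
    E=np.array(c["extrinsics"]); p=np.linalg.inv(E)@np.append(P,1); x=np.array([p[0],-p[1]])/-p[2]
    return x*(1+c["k1"]*(x@x))*K(c)+[c["cx"],c["cy"]]
E
python3 - <<'E'
from h import *
print(state())
c=read_camera("top");s=read_camera("scene")
cv2.imwrite("pics/top.png",c["img"]);cv2.imwrite("pics/scene.png",s["img"])
for n in ["press_block","fixture","bed","plunger","cap1","reagent","beaker","green_tape","yellow_tape"]:
    for q,l in((c,"top"),(s,"scene")):
        for d in cut_out(n,q):
            if d["p"]>.2:
                b=d["box"]; r=cv2.minAreaRect(np.argwhere(d["region"])[:,::-1].astype(np.float32))
                print(n,l,round(d["p"],2),b,np.round(r[0],1),np.round(r[1],1),round(r[2],1),onz(q,*r[0],0).round() if l=="top" else "")
E
```

```text
{'t': 0.0, 'joints': array([-1.21159902e+00,  4.91551193e-01,  1.55947556e+00, -2.33062879e-05,
        1.09170983e+00, -1.05570659e-01]), 'qvel': array([ 0.00012336,  0.00039134,  0.00085673, -0.00112187,  0.00217008,
       -0.00075506]), 'tau': array([-7.49904825e-05, -6.12643576e+01, -2.58180696e+01,  6.92777149e-02,
        4.81838908e-02, -9.21571291e-05]), 'eef_pos': array([ 280.08474843, -558.46904849,  239.05794424]), 'tcp_rot': array([-3.14045291e+00, -9.99864887e-05,  4.64778660e-01]), 'ft_force': array([ 0.01805515, -0.21820341, -0.71894826]), 'moment': array([-0.04164872,  0.09458786,  0.00517553]), 'grip_force': 0.0, 'opening': 1.0028035926824526}
press_block top 0.8 [307.3, 132.2, 325.0, 149.3] [313.9 138.8] [16.4 16.4] 9.5 [ 670. -140.]
press_block top 0.51 [325.4, 210.2, 340.8, 232.6] [333.  219.9] [13.1 15.3] 14.0 [ 435. -190.]
press_block scene 0.85 [344.8, 176.8, 353.4, 201.7] [346.5 189.5] [23. 15.] 90.0 
press_block scene 0.63 [306.9, 163.1, 315.6, 190.0] [310.4 176. ] [13.1 25. ] 16.7 
press_block scene 0.61 [279.0, 135.4, 296.4, 153.7] [288.  144.5] [21. 14.] 
[... 378 characters left out ...]
.2] [200.5 191.5] [9. 9.] 90.0 [517. 187.]
plunger scene 0.52 [215.0, 218.3, 227.4, 230.7] [221.  224.5] [11.  8.] 90.0 
reagent top 0.59 [121.2, 178.6, 139.1, 189.0] [130.5 183. ] [12. 15.] 90.0 [543. 391.]
reagent scene 0.79 [139.5, 252.4, 156.9, 276.0] [147.5 264. ] [20. 17.] 90.0 
beaker top 0.64 [126.9, 153.5, 149.1, 170.3] [141.  161.5] [21.1 15.8] 33.7 [606. 362.]
beaker scene 0.58 [136.6, 226.2, 161.3, 249.6] [147.8 238.3] [24.6 17.8] 53.1 
beaker scene 0.3 [166.3, 293.3, 187.6, 316.5] [178.5 304.5] [23. 23.] 90.0 
green_tape scene 0.73 [165.7, 294.0, 190.3, 316.8] [178.5 305. ] [24. 23.] 90.0 
yellow_tape top 0.85 [379.2, 209.3, 402.2, 225.7] [392. 220.] [18. 20.] 90.0 [ 434. -356.]
```

View pics/top.png

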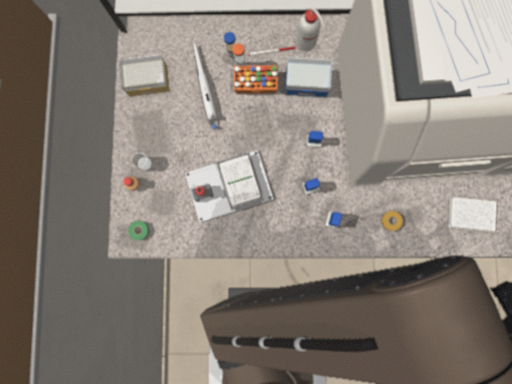

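View pics/scene.png

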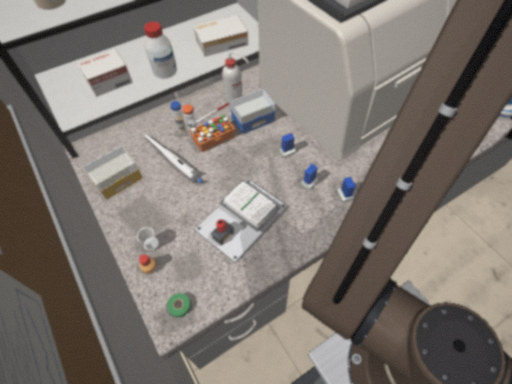

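The top view shows the fixture at px (229,186), with the knob at (200,191) and the row pointing about 0.25 rad off world y. There are three blue blocks, at (314,138), (312,185) and (334,219). The last is nearest the base, at about (435,-190), so I'm moving over it.

jog_arm([
  [[289, -264, 20], 0],
  [[289, -264, 20], 0],
  [[289, -264, 20], 0],
  [[289, -264, 20], 0],
  [[289, -264, 20], 0],
])

```text
t: 1.5
eef_pos: [369.8, -323.7, 227.0]
tcp_rot: [3.141, -0.0, 0.464]
ft_force: [1.0, -0.0, 0.0]
opening: 1.001
grip_force: 0.0
```

jog_arm([
  [[0, 0, 0], 0],
])

```text
t: 1.6
eef_pos: [370.5, -321.0, 227.0]
tcp_rot: [-3.14, -0.0, 0.469]
ft_force: [-0.5, 0.6, 0.4]
opening: 1.002
grip_force: 0.0
```

jog_arm([
  [[101, -90, 0], 0],
  [[101, -90, 0], 0],
  [[101, -90, 0], 0],
  [[101, -90, 0], 0],
])

```text
t: 2.0
eef_pos: [420.3, -197.3, 227.2]
tcp_rot: [3.141, -0.0, 0.468]
ft_force: [-0.2, 0.6, 0.5]
opening: 1.001
grip_force: 0.0
```

```bash
python3 - <<'E'
from h import *
c=read_camera("wrist");cv2.imwrite("pics/w1.png",c["img"])
t=read_camera("top")
print(state()["eef_pos"],state()["tcp_rot"],c["extrinsics"])
for q in(c,t):
  for n in ["press_block","plunger","bed","cap1"]:
    for d in cut_out(n,q):
        if d["p"]>.2:
            r=cv2.minAreaRect(np.argwhere(d["region"])[:,::-1].astype(np.float32))
            print(n,round(d["p"],2),d["box"],np.round(r[0],1),np.round(r[1],1),round(r[2],1),onz(q,*r[0],40).round())
E
```

```text
[ 419.75319632 -199.95548697  227.06668923] [ 3.14081642e+00 -1.30822844e-04  4.66489610e-01] [[ 4.51883813e-01  8.65125035e-01  2.17622821e-01  4.80003724e+02]
 [-8.92076751e-01  4.38313407e-01  1.09911001e-01 -1.66270827e+02]
 [-3.00241557e-04 -2.43803261e-01  9.69824664e-01  3.71897567e+02]
 [ 0.00000000e+00  0.00000000e+00  0.00000000e+00  1.00000000e+00]]
press_block 0.85 [215.8, 20.4, 266.0, 69.4] [239.6  43.3] [47.1 44.9] 9.9 [ 527. -123.]
press_block 0.55 [234.2, 131.0, 276.1, 184.7] [252.7 159.9] [35.8 45.3] 42.7 [ 433. -184.]
plunger 0.42 [231.1, 131.9, 280.2, 183.6] [252.8 159.3] [36.4 45.6] 43.0 [ 434. -184.]
bed 0.76 [14.5, 0.6, 107.2, 23.9] [59.  10.5] [21. 96.] 90.0 [480.  48.]
press_block 0.76 [302.0, 180.2, 319.4, 196.3] [311.2 186.4] [14.2 17.7] 71.6 [ 525. -125.]
press_block 0.48 [308.2, 134.5, 325.0, 147.1] [314.5 138.5] [15. 15.] 90.0 [ 661. -137.]
plunger 0.6 [192.8, 184.3, 207.8, 197.0] [200. 191.] [10. 10.] 90.0 [514. 183.]
bed 0.84 [216.5, 152.6, 265.1, 208.3] [239.8 181.2] [50.9 35.4] 71.6 [541.  72.]
```

View pics/w1.png

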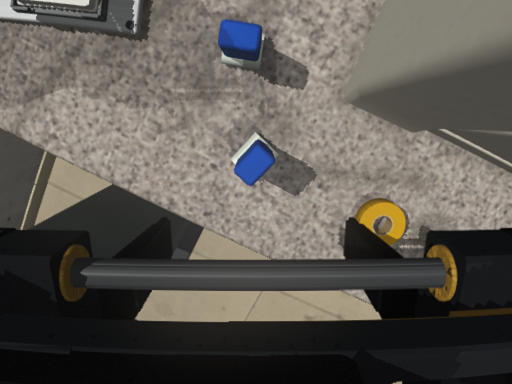

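The wrist view shows the nearest block at px (253,160), with its white sole peeking out at the upper left. I'll fit its pose from the blue silhouette.

```bash
cat >> h.py <<'E'
from scipy.optimize import minimize
def bluemask(c,near,rad=60):
    hsv=cv2.cvtColor(c["img"],cv2.COLOR_BGR2HSV)
    m=cv2.inRange(hsv,(105,130,50),(130,255,255))
    n,l,st,ce=cv2.connectedComponentsWithStats(m)
    k=min((i for i in range(1,n) if st[i,4]>30),key=lambda i:np.hypot(*(ce[i]-near)))
    return (l==k).astype(np.uint8)
def sil(c,x,y,a,hx=18,hy=12,z0=14,z1=72,S=8):
    R=np.array([[np.cos(a),-np.sin(a)],[np.sin(a),np.cos(a)]])
    P=[proj(c,[*(R@[sx*hx,sy*hy]+[x,y]),z]) for sx in(-1,1) for sy in(-1,1) for z in(z0,z1)]
    h=cv2.convexHull(np.array(P,np.float32)); im=np.zeros((384,512),np.uint8)
    cv2.fillConvexPoly(im,np.int32(np.round(h*16)),1,shift=4); return im
def fitblock(c,near,x0,y0,z0=14,z1=72):
    m=bluemask(c,near); best=None
    f=lambda p:(sil(c,p[0],p[1],p[2],z0=z0,z1=z1)!=m).sum()
    for a in np.arange(0,np.pi,np.pi/6):
        r=minimize(f,[x0,y0,a],method="Nelder-Mead",options=dict(initial_simplex=[[x0,y0,a],[x0+15,y0,a],[x0,y0+15,a],[x0,y0,a+.4]],maxiter=150))
        if best is None or r.fun<best.fun: best=r
    return best.x,best.fun,m.sum()
E
python3 - <<'E'
from h import *
c=read_camera("wrist");print(fitblock(c,(253,160),433,-184))
t=read_camera("top");print(fitblock(t,(335,219),433,-184))
E
```

```text
(array([ 433.08035474, -185.14787369,    2.91985698]), np.float64(247.0), np.uint64(1006))
(array([ 453.51755691, -138.4159837 ,    2.21110378]), np.float64(266.0), np.uint64(105))
```

```bash
python3 - <<'E'
from h import *
c=read_camera("wrist")
print(c["img"][135:190:6,225:285:6].tolist()[4]); 
d=[d for d in cut_out("press_block",c) if d["box"][1]>100][0]; print(d["p"],d["region"].sum())
import h
h.bluemask=lambda c,n:cv2.morphologyEx((lambda I:((I[...,0]>1.6*I[...,2]+15)&(I[...,0]>1.25*I[...,1])).astype(np.uint8))(c["img"].astype(float)),cv2.MORPH_OPEN,np.ones((3,3),np.uint8))*np.uint8(cv2.circle(np.zeros((384,512),np.uint8),n,38,1,-1))
p,e,a=h.fitblock(c,(253,160),433,-184);print(p,e,a)
o=c["img"].copy();m=sil(c,*p);cs,_=cv2.findContours(m,0,2);cv2.drawContours(o,cs,-1,(0,255,0),1)
m=h.bluemask(c,(253,160));cs,_=cv2.findContours(m,0,2);cv2.drawContours(o,cs,-1,(0,0,255),1)
cv2.imwrite("pics/w2.png",cv2.resize(o[110:210,200:320],None,fx=5,fy=5,interpolation=0))
E
```

```text
[[148, 156, 163], [225, 233, 230], [114, 59, 39], [175, 84, 45], [175, 84, 44], [173, 84, 44], [173, 84, 44], [172, 84, 44], [80, 83, 87], [77, 81, 87]]
0.55 1390
[ 4.34706041e+02 -1.85538816e+02 -2.63327070e-01] 259.0 1006
```

View pics/w2.png

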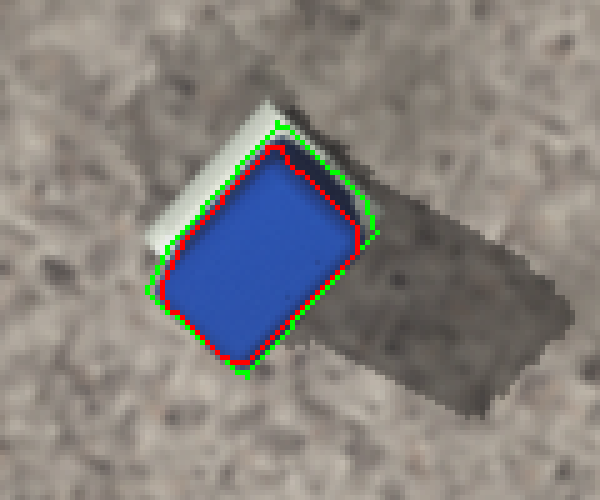

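The crop shows that the red contour is the handle's top face alone, with a ratio of 1.5. I'll fit that directly at z=72.

```bash
cat >> h.py <<'E'
def topface(c,box,z=72):
    I=c["img"].astype(float);m=(I[...,0]>1.6*I[...,2]+15)&(I[...,0]>1.25*I[...,1])
    q=np.argwhere(m)[:,::-1]; q=q[(q[:,0]>box[0])&(q[:,0]<box[2])&(q[:,1]>box[1])&(q[:,1]<box[3])]
    w=np.array([onz(c,*p,z) for p in q],np.float32); return cv2.minAreaRect(w)
E
python3 - <<'E'
from h import *
c=read_camera("wrist");print(topface(c,(215,120,290,200)))
# fixture, top view: knob top, green caps line
t=read_camera("top")
hsv=cv2.cvtColor(t["img"],cv2.COLOR_BGR2HSV)
g=cv2.inRange(hsv,(40,70,40),(90,255,255)); q=np.argwhere(g)[:,::-1]; q=q[(q[:,0]>205)&(q[:,0]<270)&(q[:,1]>145)&(q[:,1]<215)]
w=np.array([onz(t,*p,56) for p in q]); print(len(w),w.mean(0)); 
if len(w): v=np.linalg.svd(w-w.mean(0))[2][0]; print(v,((w-w.mean(0))@v).min(),((w-w.mean(0))@v).max())
for d in cut_out("plunger",t)[:1]: print(onz(t,*np.argwhere(d["region"])[:,::-1].mean(0),75))
E
```

```text
((435.34033203125, -184.88754272460938), (24.7917423248291, 36.34205627441406), 73.77783203125)
0 nan
[535.50556468  70.9536123 ]<stdin>:7: RuntimeWarning: Mean of empty slice.
  ret = ret.dtype.type(ret / rcount)
```

jog_arm([
  [[20.7, -6.5, 80], 0.75],
  [[20.7, -6.5, 80], 0.75],
  [[20.7, -6.5, 80], 0.75],
  [[20.7, -6.5, 80], 0.75],
  [[20.7, -6.5, 80], 0.75],
])

```text
t: 3.35
eef_pos: [435.1, -184.6, 146.5]
tcp_rot: [-3.141, 0.001, -0.291]
ft_force: [-0.7, -0.7, -0.4]
opening: 0.999
grip_force: 0.0
```

jog_arm([
  [[0, 0, 0], 0.0],
])

```text
t: 3.45
eef_pos: [435.1, -184.7, 146.8]
tcp_rot: [3.142, 0.0, -0.287]
ft_force: [0.5, -1.2, 0.5]
opening: 1.001
grip_force: 0.0
```

```bash
python3 - <<'E'
from h import *
print(state()["eef_pos"],state()["tcp_rot"])
c=read_camera("wrist");cv2.imwrite("pics/w3.png",c["img"])
try: print(topface(c,(0,0,512,230)))
except Exception as e: print(e)
t=read_camera("top");cv2.imwrite("pics/t3.png",cv2.resize(t["img"][140:230,175:285],None,fx=7,fy=6.6,interpolation=cv2.INTER_CUBIC))
E
```

```text
[ 435.10398197 -184.70288889  146.78505904] [ 3.14155326e+00  1.18990115e-05 -2.87387641e-01]
((481.831787109375, -158.85337829589844), (143.2593231201172, 42.47996520996094), 33.16319274902344)
```

View pics/w3.png

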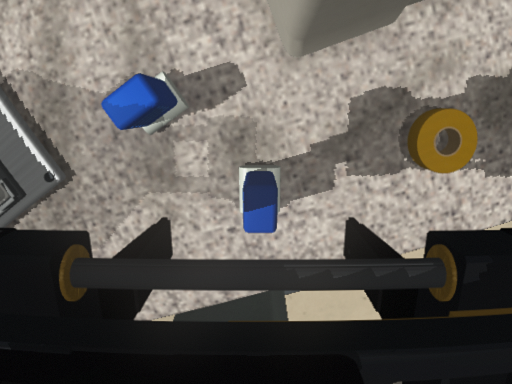

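View pics/t3.png

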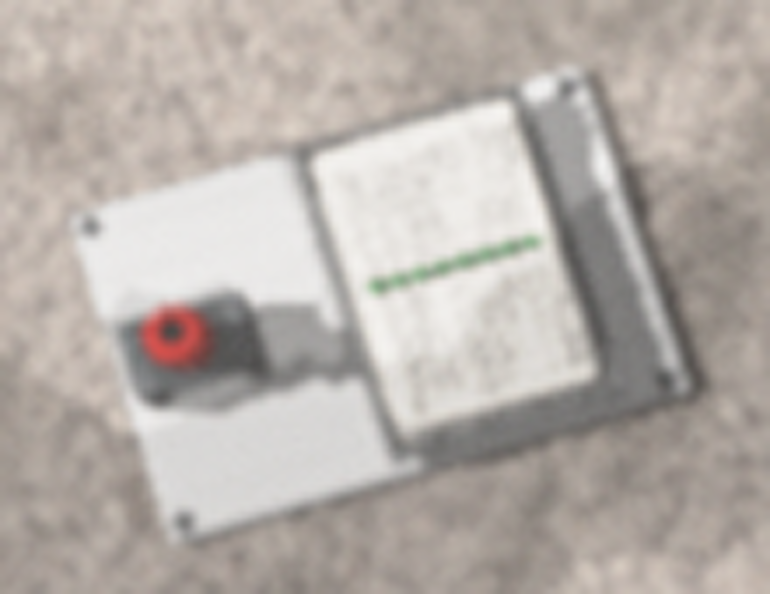

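The wrist view shows the block at px (260,200), upright and centred between the fingers. In the top crop the caps run from px (229,183.5) to (251,176.5). Next I descend and grip.

jog_arm([
  [[0, 0, 45], 0.0],
  [[0, 0, 86.5], 0.0],
  [[0, 0, 86.5], 0.0],
])

```text
t: 3.85
eef_pos: [433.3, -183.8, 57.0]
tcp_rot: [-3.14, 0.007, -0.282]
ft_force: [-0.5, 0.2, -0.1]
opening: 1.001
grip_force: 0.0
```

jog_arm([
  [[0, 0, 0], 0.0],
  [[0, 0, 0], 0.0],
  [[0, 0, 0], 0.0],
  [[0, 0, 0], 0.0],
  [[0, 0, 0], 0.0],
], grip=1)

```text
t: 4.35
eef_pos: [435.3, -184.9, 61.2]
tcp_rot: [3.141, -0.002, -0.285]
ft_force: [-0.6, 0.5, -0.2]
opening: 0.636
grip_force: 0.0
```

jog_arm([
  [[0, 0, 0], 0.0],
  [[0, 0, 0], 0.0],
  [[0, 0, 0], 0.0],
])

```text
t: 4.65
eef_pos: [435.0, -184.7, 60.4]
tcp_rot: [3.142, -0.0, -0.285]
ft_force: [0.3, -0.6, -0.2]
opening: 0.385
grip_force: 0.0
```

jog_arm([
  [[0, 0, 0], 0.0],
  [[0, 0, 0], 0.0],
  [[0, 0, 0], 0.0],
  [[0, 0, 0], 0.0],
])

```text
t: 5.05
eef_pos: [435.0, -184.8, 60.3]
tcp_rot: [3.142, 0.0, -0.285]
ft_force: [-1.4, -0.7, -1.0]
opening: 0.249
grip_force: 30.0
```

jog_arm([
  [[0, 0, -50], 0.0],
  [[0, 0, -100], 0.0],
  [[0, 0, -120], 0.0],
  [[0, 0, -120], 0.0],
])

```text
t: 5.45
eef_pos: [435.8, -185.2, 183.0]
tcp_rot: [3.14, -0.005, -0.285]
ft_force: [0.7, 1.4, -1.0]
opening: 0.248
grip_force: 30.0
```

```bash
python3 - <<'E'
from h import *
t=read_camera("top")
a=onz(t,228.9,183.5,56);b=onz(t,251.1,176.5,56);k=onz(t,175+172/7,140+330/6.6,88)
print(a,b,np.hypot(*(a-b)),(a+b)/2,np.arctan2(*(a-b)[::-1])-np.pi/2,k,k-(a+b)/2,np.hypot(*(k-(a+b)/2)))
print(state()["eef_pos"])
E
```

```text
[532.05239321 101.06220275] [551.17356365  40.26530173] 63.73289835939227 [541.61297843  70.66375224] 0.30471405183598455 [510.27207402 176.38622282] [-31.34090441 105.72247058] 110.27009147567686
[ 435.17591988 -184.7921615   181.09681048]
```

jog_arm([
  [[-17.3, -201.3, 0], -0.575],
  [[-17.3, -201.3, 0], -0.575],
  [[-17.3, -201.3, 0], -0.575],
  [[-17.3, -201.3, 0], -0.575],
  [[-17.3, -201.3, 0], -0.575],
])

```text
t: 6.0
eef_pos: [474.7, 17.8, 178.6]
tcp_rot: [-3.14, 0.002, 0.299]
ft_force: [-0.5, -0.8, -1.5]
opening: 0.249
grip_force: 30.0
```

jog_arm([
  [[0, 0, 0], 0.0],
  [[0, 0, 0], 0.0],
])

```text
t: 6.2
eef_pos: [474.6, 12.6, 179.3]
tcp_rot: [-3.141, 0.002, 0.288]
ft_force: [-0.6, -1.0, -1.8]
opening: 0.253
grip_force: 30.0
```

```bash
python3 - <<'E'
from h import *
print(state()["eef_pos"],state()["tcp_rot"],state()["ft_force"])
c=read_camera("wrist");cv2.imwrite("pics/w4.png",c["img"])
hsv=cv2.cvtColor(c["img"],cv2.COLOR_BGR2HSV)
g=cv2.inRange(hsv,(40,80,40),(90,255,255)); n,l,st,ce=cv2.connectedComponentsWithStats(g)
for i in range(1,n):
    if st[i,4]>8: print(st[i,4],ce[i].round(1),onz(c,*ce[i],55.5).round(1))
for nm in ["cap1","plunger"]:
  for d in cut_out(nm,c): print(nm,d["p"],d["box"])
E
```

```text
[474.58539663  12.64904914 179.34005681] [-3.14105582e+00  1.82317003e-03  2.88376113e-01] [-0.61945834 -1.02220225 -1.814314  ]
48 [201.5  89.3] [540.8  78.7]
52 [212.4  88.9] [543.5  70.5]
48 [224.4  88.6] [546.3  61.6]
114 [242.1  88.5] [550.2  48.4]
91 [173.9  90. ] [534.4  99.5]
50 [190.2  89.5] [538.2  87.2]
cap1 0.63 [242.9, 86.9, 251.0, 92.6]
cap1 0.63 [199.6, 86.9, 207.1, 94.5]
cap1 0.52 [230.7, 86.8, 242.9, 93.6]
plunger 0.58 [39.3, 73.4, 87.9, 111.5]
```

View pics/w4.png

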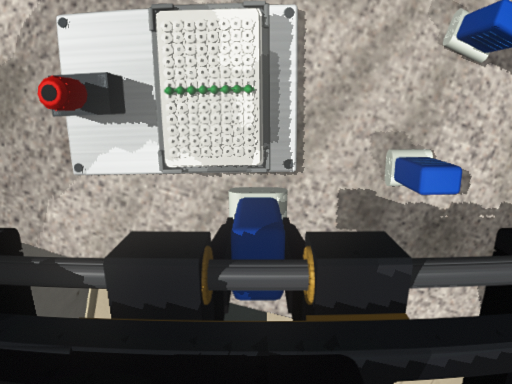

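The wrist view shows the caps from px (168,90) to (249,88), giving a row centre near (542,73) and yaw of about 0.295. The knob is at px (55,92). I'm moving above cap 1's end of the row.

jog_arm([
  [[50, -0.7, 0], -0.005],
  [[82, -0.7, 20], -0.005],
  [[82, -0.7, 50], -0.005],
  [[82, -0.7, 50], -0.005],
  [[82, -0.7, 50], -0.005],
])

```text
t: 6.85
eef_pos: [552.9, 36.6, 130.4]
tcp_rot: [-3.141, 0.002, 0.293]
ft_force: [-1.2, -0.1, -0.7]
opening: 0.247
grip_force: 30.0
```

jog_arm([
  [[0, 0, 0], 0.0],
  [[0, 0, 0], 0.0],
])

```text
t: 7.05
eef_pos: [553.6, 37.0, 131.8]
tcp_rot: [3.141, -0.002, 0.294]
ft_force: [0.0, -0.8, -1.5]
opening: 0.252
grip_force: 30.0
```

```bash
python3 - <<'E'
from h import *
print(state()["eef_pos"],state()["tcp_rot"],state()["ft_force"])
c=read_camera("wrist");s=read_camera("scene");cv2.imwrite("pics/w5.png",np.hstack([cv2.resize(c["img"],(400,300)),cv2.resize(s["img"][150:270,180:340],(400,300))]))
hsv=cv2.cvtColor(c["img"],cv2.COLOR_BGR2HSV)
g=cv2.inRange(hsv,(40,80,40),(90,255,255)); n,l,st,ce=cv2.connectedComponentsWithStats(g)
for i in range(1,n):
    if st[i,4]>8: print(st[i,4],ce[i].round(1),onz(c,*ce[i],55.5).round(1))
for _ in range(4): read_camera("wrist"); print(state()["ft_force"][2])
E
```

```text
[553.64402697  37.006535   131.79737113] [ 3.14081330e+00 -1.89101815e-03  2.94146059e-01] [ 0.04217267 -0.79120963 -1.51818478]
433 [190.6 207.1] [541.1  82.4]
-0.8062404255963673
-0.7146615880246803
-0.7007400851020456
-1.4805481655957047
```

View pics/w5.png

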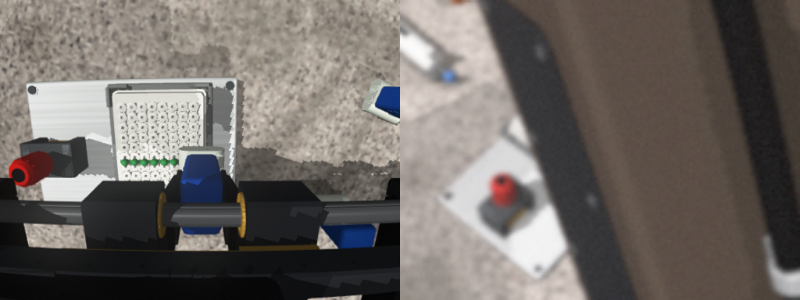

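The view shows the block over the cap-1 end, with about six caps still visible left of it at (120-177,161) and the fingers clear. Now lowering gently.

jog_arm([
  [[0, 0, 6], 0.0],
  [[0, 0, 12], 0.0],
  [[0, 0, 16], 0.0],
  [[0, 0, 18], 0.0],
  [[0, 0, 18], 0.0],
])

```text
t: 7.85
eef_pos: [553.3, 37.4, 112.0]
tcp_rot: [-3.141, 0.001, 0.295]
ft_force: [-0.9, -0.1, 0.1]
opening: 0.255
grip_force: 30.0
```

jog_arm([
  [[0, 0, 1], 0.0],
  [[0, 0, 2], 0.0],
  [[0, 0, 3], 0.0],
  [[0, 0, 3], 0.0],
])

```text
t: 8.25
eef_pos: [553.4, 37.4, 109.5]
tcp_rot: [3.141, -0.0, 0.295]
ft_force: [-2.3, -0.2, 4.2]
opening: 0.254
grip_force: 30.0
```

jog_arm([
  [[0, 0, 1], 0.0],
  [[0, 0, 1.5], 0.0],
  [[0, -2, 1.5], 0.0],
  [[0, -5, 1.5], 0.0],
  [[0, -8, 1.5], 0.0],
])

```text
t: 8.75
eef_pos: [552.3, 44.4, 108.6]
tcp_rot: [3.14, -0.003, 0.295]
ft_force: [2.2, -7.6, 6.8]
opening: 0.253
grip_force: 30.0
```

jog_arm([
  [[0, -4, 0], 0.0],
  [[0, -8, 0], 0.0],
  [[0, -12, 0], 0.0],
  [[0, -16, 0], 0.0],
  [[0, -20, 0], 0.0],
])

```text
t: 9.25
eef_pos: [546.7, 63.5, 108.6]
tcp_rot: [3.139, -0.003, 0.295]
ft_force: [1.7, -6.2, 6.6]
opening: 0.253
grip_force: 30.0
```

jog_arm([
  [[0, -4, 0], 0.0],
  [[0, -8, 0], 0.0],
  [[0, -12, 0], 0.0],
  [[0, -16, 0], 0.0],
  [[0, -20, 0], 0.0],
])

```text
t: 9.75
eef_pos: [540.8, 82.8, 108.6]
tcp_rot: [3.14, -0.003, 0.295]
ft_force: [2.2, -5.3, 7.3]
opening: 0.252
grip_force: 30.0
```

jog_arm([
  [[0, -4, 0], 0.0],
  [[0, -8, 0], 0.0],
  [[0, -12, 0], 0.0],
  [[0, -16, 0], 0.0],
  [[0, -20, 0], 0.0],
])

```text
t: 10.25
eef_pos: [534.8, 102.1, 108.6]
tcp_rot: [3.14, -0.003, 0.295]
ft_force: [1.6, -6.0, 6.4]
opening: 0.253
grip_force: 30.0
```

jog_arm([
  [[0, -3, 0], 0.0],
  [[0, -6, 0], 0.0],
  [[0, -9, 0], 0.0],
  [[0, -9, 0], 0.0],
])

```text
t: 10.65
eef_pos: [531.9, 111.4, 108.5]
tcp_rot: [3.141, -0.002, 0.295]
ft_force: [-0.0, -1.2, 6.6]
opening: 0.251
grip_force: 30.0
```

```bash
python3 - <<'E'
from h import *
print(state()["eef_pos"],state()["tcp_rot"],state()["ft_force"])
for _ in range(3):
  c=read_camera("wrist");print(state()["ft_force"])
E
```

```text
[531.85409262 111.35981282 108.48871796] [ 3.14108384e+00 -2.45940240e-03  2.94825176e-01] [-9.52375237e-04 -1.22642805e+00  6.62861418e+00]
[-0.14835031 -0.27728881  6.94305577]
[0.25199797 0.57054985 6.61278357]
[0.44513871 0.13015695 6.52235501]
```

jog_arm([
  [[0, 0, -10], 0.0],
  [[0, 0, -40], 0.0],
  [[-30, 0, -70], 0.0],
  [[-75, 20, -70], 0.0],
  [[-80, 40, -70], 0.0],
])

```text
t: 11.3
eef_pos: [462.2, 49.1, 178.7]
tcp_rot: [-3.141, 0.002, 0.296]
ft_force: [0.5, 1.1, -2.1]
opening: 0.252
grip_force: 30.0
```

jog_arm([
  [[0, 0, 0], 0.0],
  [[0, 0, 0], 0.0],
])

```text
t: 11.5
eef_pos: [466.5, 49.5, 178.2]
tcp_rot: [3.141, -0.001, 0.294]
ft_force: [-0.0, 0.4, -1.5]
opening: 0.248
grip_force: 30.0
```

```bash
python3 - <<'E'
from h import *
print(state()["eef_pos"],state()["tcp_rot"],state()["ft_force"])
c=read_camera("wrist")
hsv=cv2.cvtColor(c["img"],cv2.COLOR_BGR2HSV)
g=cv2.inRange(hsv,(40,80,40),(90,255,255)); n,l,st,ce=cv2.connectedComponentsWithStats(g)
for i in range(1,n):
    if st[i,4]>8: print(st[i,4],st[i,:4],ce[i].round(1),onz(c,*ce[i],52).round(1))
cv2.imwrite("pics/w6.png",np.vstack([cv2.resize(c["img"],(400,300)),cv2.resize(c["img"][60:120,130:290],(400,150),interpolation=2)]))
E
```

```text
[466.50992469  49.48469601 178.2136774 ] [ 3.14141278e+00 -7.02503250e-04  2.93539531e-01] [-0.00820528  0.44058204 -1.4950075 ]
31 [214  91   6   6] [216.5  93.4] [533.  104.1]
30 [225  90   7   7] [227.6  93.1] [535.8  95.7]
35 [236  90   7   7] [239.   93.2] [538.3  87.1]
33 [247  90   7   7] [250.2  93. ] [540.9  78.7]
30 [258  90   7   6] [261.5  92.7] [543.7  70.3]
33 [270  90   7   7] [272.8  92.7] [546.3  61.8]
31 [281  90   7   6] [284.2  92.7] [549.   53.2]
35 [292  90   8   6] [295.7  92.7] [551.7  44.6]
```

View pics/w6.png

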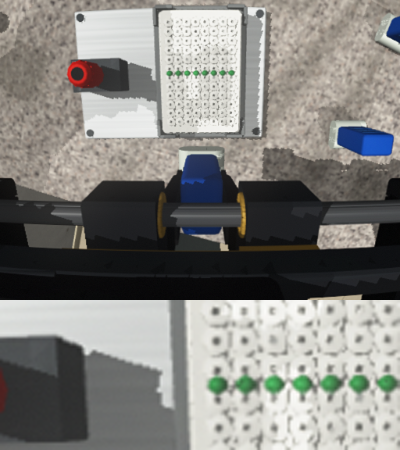

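All eight caps in the picture are uniform and low, with blob areas of 30-35 px against about 48 before. Now setting the block down at about (438,-160).

jog_arm([
  [[-88, 192, 0], 0.0],
  [[-88, 192, 0], 0.0],
  [[-88, 192, 0], 0.0],
  [[-88, 192, 0], 0.0],
  [[-88, 192, 30], 0.0],
])

```text
t: 12.05
eef_pos: [439.4, -163.8, 149.6]
tcp_rot: [3.137, -0.004, 0.292]
ft_force: [-0.1, 0.6, -0.7]
opening: 0.251
grip_force: 30.0
```

jog_arm([
  [[0, 0, 40], 0.0],
  [[0, 0, 70], 0.0],
  [[0, 0, 75], 0.0],
  [[0, 0, 75], 0.0],
  [[0, 0, 75], 0.0],
])

```text
t: 12.55
eef_pos: [438.5, -159.6, 73.9]
tcp_rot: [3.141, -0.001, 0.296]
ft_force: [-0.4, 0.2, -0.9]
opening: 0.251
grip_force: 30.0
```

jog_arm([
  [[0, 0, 6], 0.0],
  [[0, 0, 11], 0.0],
  [[0, 0, 12.5], 0.0],
  [[0, 0, 12.5], 0.0],
])

```text
t: 12.95
eef_pos: [437.7, -159.7, 60.4]
tcp_rot: [3.141, -0.0, 0.295]
ft_force: [0.0, 0.3, -1.2]
opening: 0.251
grip_force: 30.0
```

jog_arm([
  [[0, 0, 0.5], 0.0],
  [[0, 0, 1], 0.0],
  [[0, 0, 1], 0.0],
])

```text
t: 13.25
eef_pos: [437.7, -159.7, 60.3]
tcp_rot: [3.141, -0.001, 0.295]
ft_force: [-2.8, 2.0, 14.6]
opening: 0.255
grip_force: 30.0
```

jog_arm([
  [[0, 0, -0.7], 0.0],
  [[0, 0, -0.7], 0.0],
])

```text
t: 13.45
eef_pos: [437.8, -159.8, 60.3]
tcp_rot: [3.141, -0.0, 0.295]
ft_force: [0.2, 1.4, 7.6]
opening: 0.254
grip_force: 30.0
```

jog_arm([
  [[0, 0, 0], 0.0],
  [[0, 0, 0], 0.0],
  [[0, 0, 0], 0.0],
  [[0, 0, 0], 0.0],
  [[0, 0, 0], 0.0],
], grip=0.3)

```text
t: 13.95
eef_pos: [437.7, -159.7, 60.0]
tcp_rot: [3.142, 0.0, 0.295]
ft_force: [-0.6, -0.5, 0.1]
opening: 0.613
grip_force: 0.0
```

jog_arm([
  [[0, 0, -20], 0.0],
  [[0, 0, -60], 0.0],
  [[0, 0, -110], 0.0],
  [[0, 0, -120], 0.0],
  [[0, 0, -120], 0.0],
])

```text
t: 14.45
eef_pos: [438.2, -159.9, 181.5]
tcp_rot: [3.139, -0.003, 0.295]
ft_force: [-0.0, -0.6, -0.7]
opening: 0.701
grip_force: 0.0
```

```bash
python3 - <<'E'
from h import *
print(state()["eef_pos"],state()["tcp_rot"],state()["ft_force"],state()["opening"])
c=read_camera("wrist");print(fitblock(c,(256,220),438,-160))
t=read_camera("top")
cv2.imwrite("pics/w7.png",np.vstack([cv2.resize(c["img"],(400,300)),cv2.resize(t["img"][140:230,280:400],(400,300),interpolation=2)]))
E
```

```text
[ 438.20377226 -159.94221138  181.5187074 ] [ 3.13882089e+00 -2.67185481e-03  2.94866325e-01] [-0.03418147 -0.6016405  -0.74273566] 0.7014713114128025
(array([ 4.38846200e+02, -1.58694207e+02,  2.83460072e-01]), np.float64(280.0), np.uint64(1426))
```

View pics/w7.png

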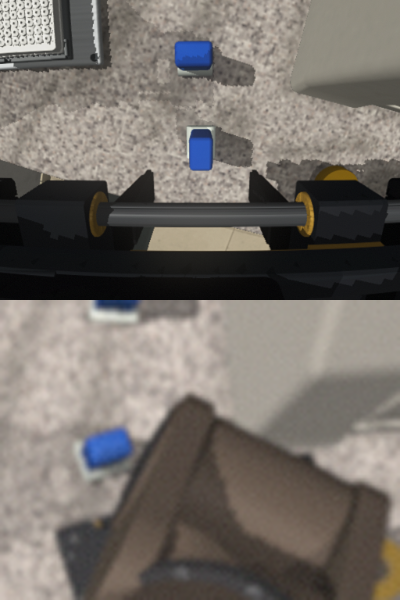

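The picture shows the block standing upright at px (200,150), with nothing else disturbed. Next I go and look at the knob.

jog_arm([
  [[87, -303, 0], 0.0],
  [[87, -303, 0], 0.0],
  [[87, -303, 0], 0.0],
  [[87, -303, 0], 0.0],
  [[87, -303, 0], 0.0],
])

```text
t: 15.05
eef_pos: [432.9, 92.1, 178.3]
tcp_rot: [-3.141, 0.003, 0.294]
ft_force: [1.0, 0.1, 0.2]
opening: 0.701
grip_force: 0.0
```

jog_arm([
  [[18, -64, 0], 0.0],
  [[18, -64, 0], 0.0],
  [[18, -64, 0], 0.0],
])

```text
t: 15.35
eef_pos: [431.6, 158.6, 178.2]
tcp_rot: [-3.141, 0.003, 0.298]
ft_force: [0.9, -0.8, -0.4]
opening: 0.699
grip_force: 0.0
```

```bash
python3 - <<'E'
from h import *
s=state();print(s["eef_pos"],s["tcp_rot"],s["opening"])
c=read_camera("wrist")
hsv=cv2.cvtColor(c["img"],cv2.COLOR_BGR2HSV)
r=cv2.inRange(hsv,(0,130,50),(8,255,255))|cv2.inRange(hsv,(172,130,50),(180,255,255))
r=cv2.morphologyEx(r,cv2.MORPH_CLOSE,np.ones((7,7)))
n,l,st,ce=cv2.connectedComponentsWithStats(r)
for i in range(1,n):
    if st[i,4]>100: print(st[i],ce[i].round(1))
k=max((i for i in range(1,n) if st[i,1]<220),key=lambda i:st[i,4]); m=(l==k)
def cyl(x,y):
    P=[proj(c,[x+12*np.cos(a),y+12*np.sin(a),z]) for a in np.arange(0,6.28,.3) for z in(50,88)]
    im=np.zeros((384,512),np.uint8);cv2.fillConvexPoly(im,np.int32(np.round(cv2.convexHull(np.array(P,np.float32))*16)),1,shift=4);return im>0
f=lambda p:(cyl(*p)!=m).sum()
q=minimize(f,[510,178],method="Nelder-Mead",options=dict(initial_simplex=[[510,178],[522,178],[510,190]]))
print(q.x,q.fun,m.sum())
g=cv2.inRange(hsv,(40,80,40),(90,255,255)); n,l,st,ce=cv2.connectedComponentsWithStats(g)
for i in range(1,n):
    if st[i,4]>12: print(st[i,4],onz(c,*ce[i],52).round(1))
d=q.x-s["eef_pos"][:2];y=s["tcp_rot"][2];print("tool shift",d[0]*np.cos(y)+d[1]*np.sin(y),d[0]*np.sin(y)-d[1]*np.cos(y))
o=c["img"];cs,_=cv2.findContours(np.uint8(cyl(*q.x)),0,2);cv2.drawContours(o,cs,-1,(0,255,0),1);cv2.imwrite("pics/w8.png",o)
E
```

```text
[431.62309978 158.60969446 178.2039494 ] [-3.14127473  0.0032132   0.29840138] 0.6985330319816017
[246  71  36  37 716] [262.9  88.9]
[509.33984547 178.9325201 ] 327.0 716
32 [532.8 105.3]
35 [535.4  96.6]
32 [537.9  88.1]
33 [540.7  79.7]
34 [543.5  71. ]
33 [546.   62.8]
33 [548.6  54.2]
32 [551.4  45.6]
2312 [418.7 336.4]
tool shift 80.25702392850626 3.423436085756329
```

View pics/w8.png

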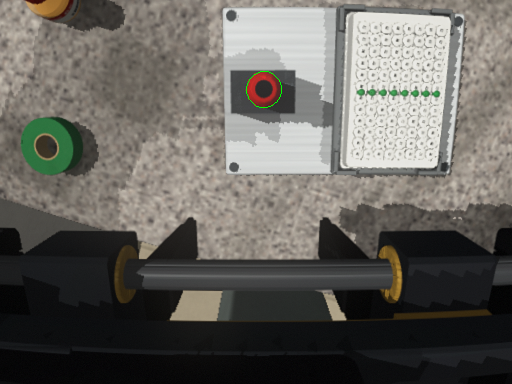

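The contour sits on the knob at px (263,89), giving a knob position of (509.3,178.9). I'll move over it, descend and grip.

jog_arm([
  [[45, 3.4, 0], 0.0],
  [[80, 3.4, 10], 0.0],
  [[80, 3.4, 50], 0.0],
  [[80, 3.4, 70], 0.0],
  [[80, 3.4, 70], 0.0],
])

```text
t: 15.9
eef_pos: [508.8, 174.8, 106.6]
tcp_rot: [-3.141, 0.007, 0.293]
ft_force: [0.0, -0.5, 0.6]
opening: 0.702
grip_force: 0.0
```

jog_arm([
  [[0, 0, 0], 0.0],
  [[0, 0, 0], 0.0],
])

```text
t: 16.1
eef_pos: [510.6, 176.2, 111.0]
tcp_rot: [3.141, -0.001, 0.294]
ft_force: [0.1, -0.0, 0.4]
opening: 0.7
grip_force: 0.0
```

jog_arm([
  [[-0.5, -2.8, 15], 0.0],
  [[-0.5, -2.8, 28], 0.0],
  [[-0.5, -2.8, 33], 0.0],
  [[-0.5, -2.8, 33], 0.0],
  [[-0.5, -2.8, 33], 0.0],
])

```text
t: 16.6
eef_pos: [509.0, 179.2, 77.4]
tcp_rot: [3.141, -0.0, 0.295]
ft_force: [-0.4, -0.6, 0.4]
opening: 0.696
grip_force: 0.0
```

jog_arm([
  [[0, 0, 0], 0.0],
  [[0, 0, 0], 0.0],
  [[0, 0, 0], 0.0],
  [[0, 0, 0], 0.0],
  [[0, 0, 0], 0.0],
], grip=1)

```text
t: 17.1
eef_pos: [508.8, 179.3, 77.1]
tcp_rot: [3.142, -0.0, 0.295]
ft_force: [0.3, 0.6, -0.6]
opening: 0.337
grip_force: 0.0
```

jog_arm([
  [[0, 0, 0], 0.0],
  [[0, 0, 0], 0.0],
  [[0, 0, 0], 0.0],
  [[0, 0, 0], 0.0],
  [[0, 0, 0], 0.0],
])

```text
t: 17.6
eef_pos: [509.0, 178.5, 77.1]
tcp_rot: [3.141, -0.0, 0.295]
ft_force: [1.1, -7.7, 1.2]
opening: 0.247
grip_force: 30.0
```

jog_arm([
  [[0, 0.7, -2], 0.0],
  [[0, 0.7, -5], 0.0],
  [[0, 0.7, -8], 0.0],
  [[0, 0.7, -10], 0.0],
  [[0, 0.7, -10], 0.0],
])

```text
t: 18.1
eef_pos: [509.0, 178.4, 87.1]
tcp_rot: [3.141, 0.0, 0.295]
ft_force: [3.8, -4.0, -10.4]
opening: 0.244
grip_force: 30.0
```

jog_arm([
  [[0, 0, -1], 0.0],
  [[0, 0, -1.7], 0.0],
  [[0, 0, -1.7], 0.0],
])

```text
t: 18.4
eef_pos: [509.0, 178.4, 88.6]
tcp_rot: [3.141, 0.0, 0.295]
ft_force: [4.1, -2.9, -10.9]
opening: 0.246
grip_force: 30.0
```

jog_arm([
  [[0, 0, -0.4], 0.0],
  [[0, 0, -0.8], 0.0],
  [[0, 0, -0.8], 0.0],
])

```text
t: 18.7
eef_pos: [509.0, 178.4, 89.2]
tcp_rot: [3.141, 0.0, 0.295]
ft_force: [5.4, -3.5, -12.7]
opening: 0.25
grip_force: 30.0
```

```bash
python3 - <<'E'
from h import *
for _ in range(3):
  c=read_camera("wrist");s=state();print(s["eef_pos"],s["ft_force"],s["opening"])
E
```

```text
[509.01869706 178.40194155  89.24815375] [  4.15429237  -3.66703472 -11.41485395] 0.24679384195686813
[509.02300094 178.39924681  89.2299086 ] [  5.32137637  -3.5813552  -13.01774952] 0.24615153960364913
[509.01595577 178.39135787  89.23959469] [  4.08096129  -4.1852127  -12.83479257] 0.24623825300486227
```

jog_arm([
  [[0, 0, -0.4], 0.0],
  [[0, 0, -0.4], 0.0],
  [[0, 0, -0.4], 0.0],
])

```text
t: 19.15
eef_pos: [509.0, 178.4, 89.3]
tcp_rot: [3.141, 0.001, 0.295]
ft_force: [5.5, -2.3, -16.9]
opening: 0.245
grip_force: 30.0
```

```bash
python3 - <<'E'
from h import *
for _ in range(3):
  c=read_camera("wrist");s=state();print(s["eef_pos"],s["ft_force"],s["opening"])
for n in["plunger"]:
  for d in cut_out(n,c):print(d["p"],d["box"],proj(c,[509.3,178.9,100]),proj(c,[509.3,178.9,88]))
E
```

```text
[508.99463944 178.39367339  89.25908445] [  5.34770104  -4.1218236  -18.06954088] 0.24764440686193123
[508.98762288 178.39069955  89.28133566] [  5.75482217  -3.31359396 -17.58024513] 0.24524204970356686
[508.9925861  178.39179408  89.28572766] [  4.43197053  -3.9639623  -17.29923193] 0.24593879399647217
```

The force has risen to 17 N with no further travel, so the plunger is at its hard stop after about 12.1 mm and is holding without slipping. Handing in.

```bash
python3 -c "
from cell import job_done
print(job_done())"
```

```text
the job is handed in; nothing more can be done
None
```

I handed the job in at about 19 s: all eight caps went home in one pass, the press block is standing upright on the worktop, and the gripper is still holding the plunger up at its hard stop. The hand-in gave no verdict.

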